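Rock the chipped locating block out of the nest jig

TASK

One of the three white locating blocks snapped into the nest jig has a corner broken off its top and must come out: grip it and rock it end to end, first raising one end past its spring plunger while the other end is still seated, then bringing the other end up past its own, so that the block comes up about level. The jig only stands loose on the bench, so do not lift, tip or drag it, and leave the two sound blocks seated and the tools lying around it alone. Finish while still holding the chipped block, level and in line with its own nest, just clear above it - a finger's breadth or two over the plunger posts - and touching nothing else.

Things in the scene. Friction and masses are not known exactly. Their poses are not given: they have to be found in the camera images.
- jig: Nest jig: dark steel plate on rubber feet, 80 (x) x 190 (y) x 18 mm high, 2.1 kg, standing loose on the bench. Origin: centre of its underside; y along its length, z up; top face at z = 18 mm. Three nests in a row along y, at y = -56, 0, +56 mm, each holding one block. A straight pull of about 22 N on the middle nest, or 14 N on an end nest, lifts it.
- block_chipped: The block to take out: white plastic saddle block 30 (x) x 36 (y; 40 over the foot beads) x 38 mm high, 0.06 kg, in any one nest, axes as the jig's. Origin: centre of its underside. A shoulder at either end (10 mm of y, z 24 to 38 mm), thin steel dowel between them to z = 31 mm. The +x half of its +y shoulder is broken off, down to z = 20 mm. Grip across the flat sides, x = -15 and 15 mm.
- block_chipped_end_p (a point): Point on the underside of the chipped block at its +y end, 18 mm from its centre.
- block_chipped_end_m (a point): Point on the underside of the chipped block at its -y end, 18 mm from its centre.
- block_good_1: A sound locating block of the same size, with both shoulders whole; seated in another nest, to be left seated. Origin and axes as for the chipped block.
- block_good_2: The other sound locating block, likewise, to be left seated.
- block_good_1_end_p (a point): Point on the underside of sound block 1 at its +y end, 18 mm from its centre.
- block_good_1_end_m (a point): Point on the underside of sound block 1 at its -y end, 18 mm from its centre.
- block_good_2_end_p (a point): Point on the underside of sound block 2 at its +y end, 18 mm from its centre.
- block_good_2_end_m (a point): Point on the underside of sound block 2 at its -y end, 18 mm from its centre.
- nest_near (a point): Centre of the nest at the jig's +y end (nearer the robot), on the plate's top face. At both ends of every nest stands a steel post (30 mm wide, 13 mm high, face 22 mm from the nest's centre along y) with low cheeks beside the block's corners (6 mm high, 16 to 20 mm from the centre along x, more than 12 mm along y): the middle of the long sides is free for fingers.
- nest_mid (a point): Centre of the middle nest, on the plate's top face. From every post a spring plunger's 7 mm steel ball nose, 7 mm above the plate, presses over the rounded bead at the foot of the block's end. About 13 N upward at one end pushes it back: at 4 mm up the bead is over the crest; from 8 mm up the nose stands out under the bead and props that end up.
- nest_far (a point): Centre of the nest at the jig's -y end, on the plate's top face. Pulling a block straight up works against both plungers at once, about 22 N, and the jig tends to come up with it, most easily from an end nest. Raising one end at a time, with the other held down, takes about half of that and keeps the jig down.
- tape: Bystander: roll of green masking tape, 72 mm across, 18 mm high, lying flat beyond the jig. Origin: centre of its underside.
- screwdriver: Bystander: screwdriver with a yellow grip, 178 mm long, 25 mm thick, lying beyond the jig to the left. Origin: centre of its underside; length along its y.
- tweezers: Bystander: steel tweezers, 124 mm long, 9 mm high, lying to the left of the jig. Origin: centre of its underside; length along its y.
Mind the look-alikes: they are no part of the job. Leave any purple look-alike of the block_chipped alone.

How it is judged:
By the outcome, as a careful person would: the job done as asked, in the order asked, and still so for the second after the job is handed in, while the arm keeps its last pose, push and grip.
It also fails if it takes over 34 s, if anything falls off the work surface, if the arm or the gripper's body presses on something with over 40 N, if the wrist force passes 120 N, or if a joint passes its speed limit or range.

ROBOT

A 6-joint arm with a two-finger parallel gripper is mounted at the origin on the work surface; the furniture and walls round the work are solid. World frame = base frame: x ahead of the robot, y to its left, z up, the work surface at z = 0. Lengths are in m, angles in rad, forces in N, time in s.
With the tool pointing down it reaches from about 0.4 to 0.825 m from the base axis. Payload 7 kg.
Tool frame: the origin (TCP) lies midway between the tips of the shut fingers; the grasp point (between the pads) lies 19 mm behind it (env.hold_point_z is the distance from the TCP to the grasp point, in m); z points along the fingers, y is the line along which they close (so a half turn about z gives the same grasp; the last joint's range is limited). The gripper opens to 88 mm and grips with 3 to 60 N. Pads are 19 mm wide; open, the fingers measure 130 mm over their backs; the gripper's body (78 mm by 193 mm) begins 47 mm behind the grasp point.
Start: joints at [-1.039, 0.359, 0.012, 0, -1.224, -0.288], TCP at [0.163, -0.655, 0.227] pointing down, gripper open.
Joint ranges: [-3.07, 3.07], [-1.43, 2.12], [-1.02, 1.25], [-3.03, 1.67], [-3.05, -0], [-3.03, 3.03]. Speed limits (rad/s): [2.39, 2.39, 3.01, 3.14, 3.14, 3.14].

INTERFACE

Orientations are given as a rotation vector (axis times angle).
In Python, from station import env gives the robot as it stands.
- The arm moves only by the shell command python3 -m pendant 'ROWS'. ROWS is text: rows parted by semicolons, each of 7 numbers parted by spaces: the opening, from -1 (shut) to 1 (fully open), then the shift along the tool's x, y, z in units of 50 mm (1.0 is 50 mm), then the turn, a rotation vector about the tool's x, y, z in units of 5 degrees (1.0 is 5 degrees). A call has exactly 8 rows; each row shifts and turns the commanded pose from where the row before left it, along the tool's axes as they then stand; what a row does not reach is not made up. A row lasts 1/8 s, in which the tool goes at most 62.5 mm and 10.7 degrees, less where a joint would pass 70% of its speed; a pose out of reach is approached as far as the arm can. A call is refused whole if a number of a shift passes 1 or a number of a turn 1, either way. A call with a gripper value outside its range is refused whole. The fingers move at their own pace and stop on an object; the grip force is fixed at half the most. Time passes only in rows, so rows that do not move let the fingers close, or fill a call up. It gives the time, the measured TCP pose, the force, the opening and the grip force at its end, in the units of the state.
- env.state(): the state, without advancing time (a new reading comes with each control period).
- env.get_image(name): name is "scene" or "top"; returns the picture (384x512x3 uint8, red, green, blue); there is no depth.
- env.camera_info(name): a dict with "camera_matrix" (3x3 intrinsics, pixels), "rvec" (rotation vector, rad) and "tvec" (3), from world to camera coordinates, as OpenCV has them. Camera axes: x right, y down, z forward; pixel columns grow to the right and rows downward; lengths in m; the calibration is good to about 2 mm. A picture is of the moment at which its call begins. camera_info takes no time and is no camera call.
- env.job_done(): hands the job in; it is judged then, once.
The state is a dict: "time_s": time; "joints": joint angles; "joint_vel": joint speeds; "joint_torque": joint torques, N m; "eef_pos": TCP position; "tcp_rot": TCP orientation; "wrist_force": force on the tool from outside, world axes, zero at the start; "moment": the same for the moment, N m; "width": finger opening in m; "gripper_force": force on a finger pad.
Only numpy, scipy, OpenCV 4.12 (cv2) and the standard library are available. Lean on these libraries where they do the work, as an engineer would, in place of code of your own. Each camera call takes 0.05 s, during which the arm holds its last target. There are 200 camera calls.

## Working session

There is one attempt and no reset: what is moved stays moved. The work goes in short steps, Python scripts to look and compute and a shell command to move; the robot and the scene stay as the last step left them, time stands still between calls to the robot, and variables do not carry over. Pictures are saved under pics/ and viewed, at most 10 in all, crops included, and the job is handed in when it is done.

```bash
mkdir -p pics; ls; python3 - <<'E'
from station import env
import cv2,numpy as np
for n in("scene","top"):
    im=env.get_image(n); np.save(f"pics/{n}0.npy",im); cv2.imwrite(f"pics/{n}0.png",im[:,:,::-1])
    c=env.camera_info(n); R=cv2.Rodrigues(np.array(c["rvec"]))[0]; print(n,c["camera_matrix"],-R.T@np.array(c["tvec"]).ravel(),R)
s=env.state();print({k:s[k] for k in("time_s","eef_pos","tcp_rot","width","wrist_force")},env.hold_point_z)
E
```

```text
pics
scene [[392.42130413   0.         261.28084696]
 [  0.         392.42130413 192.35370276]
 [  0.           0.           1.        ]] [-0.21060066 -0.64530392  0.37820775] [[ 0.44992344 -0.89290289 -0.01712651]
 [-0.34367901 -0.15541189 -0.92613815]
 [ 0.82428977  0.42257729 -0.37679544]]
top [[367.76434512   0.         256.2311399 ]
 [  0.         367.76434512 196.2727373 ]
 [  0.           0.           1.        ]] [ 0.37368669 -0.30097671  0.87503445] [[-0.00890677 -0.99993501 -0.00711599]
 [-0.98711462  0.00992911 -0.15970641]
 [ 0.15976669  0.00560183 -0.98713891]]
{'time_s': 0.1, 'eef_pos': array([ 0.16282863, -0.65461407,  0.22571562]), 'tcp_rot': array([ 3.81865837e-01, -3.11798961e+00, -2.31172006e-03]), 'width': 0.08802116768357197, 'wrist_force': array([-0.49988704,  0.14919287,  0.21212594])} 0.0188
```

View pics/scene0.png

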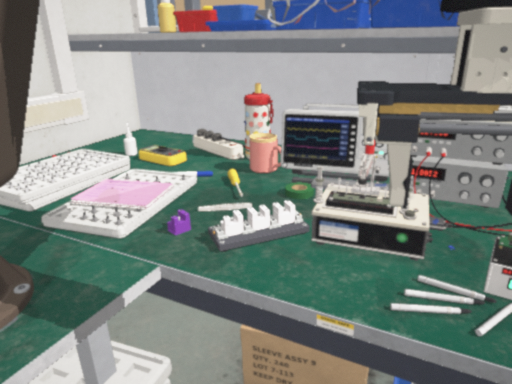

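View pics/top0.png

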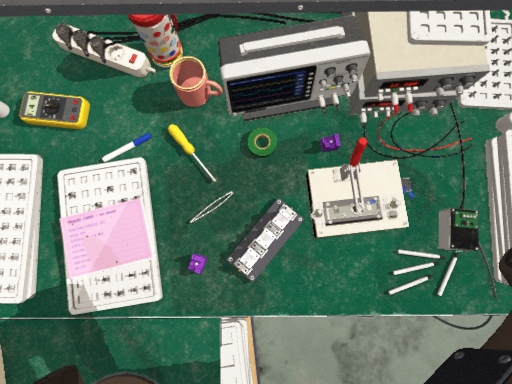

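The scene shows the jig with three white blocks at about (232,222), (258,217) and (285,212). In the top view the jig is at about (265,240). Purple look-alikes are at top (198,263) and (331,143). Candidates are the three white blocks in the jig, so I'll enlarge both views to find the chip.

```bash
python3 - <<'E'
import cv2,numpy as np
a=cv2.imread("pics/scene0.png")[195:250,205:310]; b=cv2.imread("pics/top0.png")[195:285,222:308]
a=cv2.resize(a,None,fx=7.5,fy=7.5,interpolation=cv2.INTER_CUBIC)
b=cv2.resize(b,None,fx=6.6,fy=6.6,interpolation=cv2.INTER_CUBIC)
cv2.imwrite("pics/cs.png",a);cv2.imwrite("pics/ct.png",b)
E
```

```text
(no output)
```

View pics/cs.png

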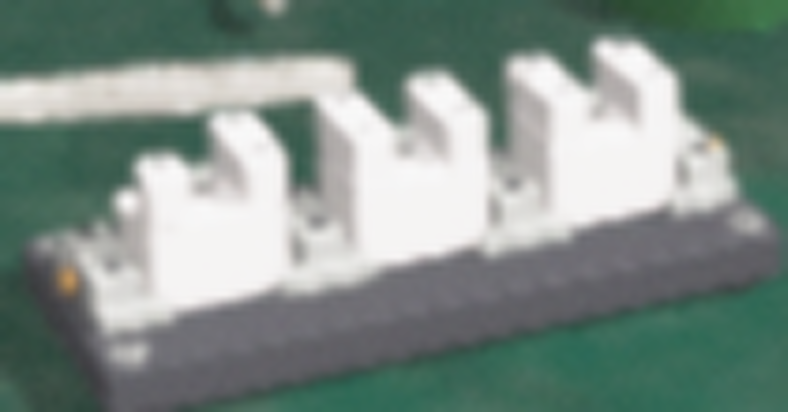

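View pics/ct.png

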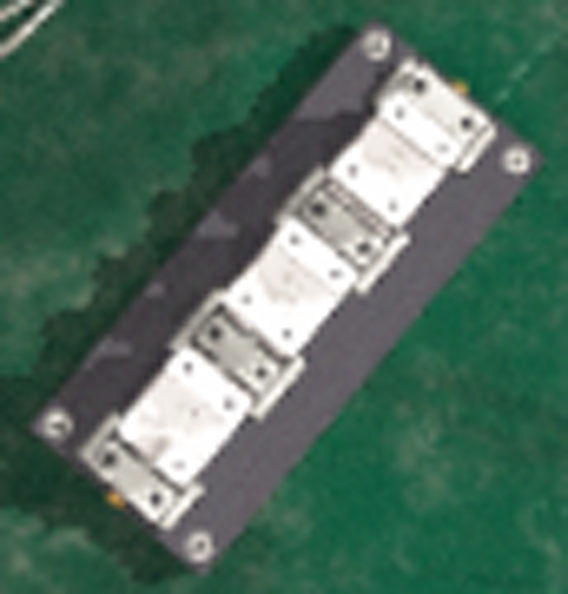

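Close crop: the left block in the scene crop is the chipped one. Its left (+y) shoulder has lost its far (+x) half, with a stub near crop (130,200). It is the block nearest the robot, at about (190,415) in the top crop (full-frame 251,258). Both other white blocks are whole and the purple ones are excluded. I'll measure the plate from its corner screws and the block height from a shoulder corner.

```bash
cat > h.py <<'E'
import cv2,numpy as np
from station import env
def cam(n):
    c=env.camera_info(n);return np.array(c["camera_matrix"]),cv2.Rodrigues(np.array(c["rvec"]))[0],np.array(c["tvec"]).ravel()
def ray(n,p):
    K,R,t=cam(n);return -R.T@t,R.T@np.linalg.solve(K,[p[0],p[1],1])
def plane(n,p,z):
    o,d=ray(n,p);return o+d*(z-o[2])/d[2]
def tri(a,b):
    P=[K@np.c_[R,t] for K,R,t in(cam("top"),cam("scene"))]
    X=cv2.triangulatePoints(*P,np.array(a,float),np.array(b,float)).ravel();return X[:3]/X[3]
def proj(n,X):
    K,R,t=cam(n);q=K@(R@np.array(X)+t);return q[:2]/q[2]
E
python3 - <<'E'
from h import *
T=lambda x,y:np.array([(x+.5)/6.6+222-.5,(y+.5)/6.6+195-.5]); S=lambda x,y:np.array([(x+.5)/7.5+204.5,(y+.5)/7.5+194.5])
g=np.load("pics/top0.npy").max(2).astype(float)
def ref(p):
    for _ in range(4):
        x,y=np.round(p).astype(int);w=g[y-2:y+3,x-2:x+3];w=np.clip(w-np.median(w),0,None)
        Y,X=np.mgrid[y-2:y+3,x-2:x+3];p=np.array([(w*X).sum(),(w*Y).sum()])/w.sum()
    return p
sc=[ref(T(*q)) for q in((58,425),(198,546),(377,43),(517,160))]
W=np.array([plane("top",p,.018) for p in sc]);print(np.round(W,4))
print("d",np.linalg.norm(W[0]-W[1]),np.linalg.norm(W[2]-W[3]),np.linalg.norm(W[0]-W[2]),np.linalg.norm(W[1]-W[3]))
print("tri screws",tri(sc[1],S(128,353)),tri(sc[3],S(748,222)))
print("tri block corner",tri(T(250,407),S(287,150)))
y=(W[0]+W[1]-W[2]-W[3])[:2];y/=np.linalg.norm(y);x=np.array([y[1],-y[0]]);c=W.mean(0)[:2]
print("c",c,"y",y,"ang",np.degrees(np.arctan2(y[1],y[0])))
# dark plate check
m=cv2.inRange(cv2.cvtColor(np.load("pics/top0.npy"),cv2.COLOR_RGB2HSV),(0,0,55),(179,70,255));m[:190]=0;m[290:]=0;m[:,:222]=0;m[:,308:]=0
m=cv2.morphologyEx(m,cv2.MORPH_OPEN,np.ones((3,3)))
k=max(cv2.findContours(m,0,2)[0],key=cv2.contourArea);r=cv2.boxPoints(cv2.minAreaRect(k));B=np.array([plane("top",p,.018) for p in r])
print("plate",B[:,:2].round(4).tolist(),B.mean(0)[:2],np.linalg.norm(np.diff(B,axis=0),axis=1))
n=c+.056*y;print("near nest",n)
for i,j in((-15,18),(15,18),(15,-18),(-15,-18)):
    X=[*(n+x*i/1e3+y*j/1e3),.056];print(i,j,"top",proj("top",X)*6.6-np.array([222,195])*6.6+2.8,"scene",(proj("scene",X)-[204.5,194.5])*7.5)
s=env.state();R=cv2.Rodrigues(s["tcp_rot"])[0];print(R.round(4));hz=env.hold_point_z
a=np.r_[x,0]; print("x axis",a)
ty=a if R[:,1]@a>0 else -a
print("yaw about tool z deg",np.degrees(np.arctan2(np.cross(R[:,1],ty)@R[:,2],R[:,1]@ty)))
Rt=np.c_[np.cross(ty,[0,0,-1]),ty,[0,0,-1]];print("rvt",cv2.Rodrigues(Rt)[0].ravel(),Rt)
E
```

```text
[[ 0.368  -0.2344  0.018 ]
 [ 0.3252 -0.2846  0.018 ]
 [ 0.4997 -0.3495  0.018 ]
 [ 0.4577 -0.3978  0.018 ]]
d 0.0659517201393213 0.06402240737588498 0.17486338817706343 0.17420690104517922
tri screws [ 0.32563341 -0.28514389  0.01989786] [ 0.45780242 -0.39812278  0.01941556]
tri block corner [ 0.37354149 -0.30377447  0.05844837]
c [ 0.41267526 -0.31657309] y [-0.75678466  0.65366427] ang 139.18155479171074
plate [[0.3649, -0.2221], [0.5127, -0.3442], [0.4586, -0.4082], [0.3136, -0.2856]] [ 0.41244565 -0.31504247] [0.1917889  0.08382969 0.18983779]
near nest [ 0.37029532 -0.27996789]
-15 18 top [182.39022186 486.45956747] scene [144.76673867 183.89339218]
15 18 top [113.82087669 427.03996699] scene [110.01268023 137.42759831]
15 -18 top [184.04606048 343.77157313] scene [241.66963482 113.24005661]
-15 -18 top [252.54060982 402.54523836] scene [280.37610034 158.09559469]
[[-9.704e-01 -2.413e-01 -5.000e-04]
 [-2.413e-01  9.704e-01  1.400e-03]
 [ 1.000e-04  1.500e-03 -1.000e+00]]
x axis [0.65366427 0.75678466 0.        ]
yaw about tool z deg 54.783166017766725
rvt [1.09554534 2.94438191 0.        ] [[-0.75678466  0.65366427  0.        ]
 [ 0.65366427  0.75678466  0.        ]
 [ 0.          0.         -1.        ]]
```

Checks agree: triangulated plate height is 19.5 mm (18 expected), block top 58 mm (56 expected), and plate size 190x84 mm. The near nest is at (0.370,-0.280), 0.46 m out, which is within reach. Moving over it, then turning 55°.

```bash
python3 -m pendant '1 -.73 .784 0 0 0 0;1 -.73 .784 0 0 0 0;1 -.73 .784 0 0 0 0;1 -.73 .784 0 0 0 0;1 -.73 .784 0 0 0 0;1 -.73 .784 0 0 0 0;1 -.73 .784 0 0 0 0;1 -.73 .784 0 0 0 0' && python3 -m pendant '1 0 0 0 0 0 1;1 0 0 0 0 0 1;1 0 0 0 0 0 1;1 0 0 0 0 0 1;1 0 0 0 0 0 1;1 0 0 0 0 0 1;1 0 0 0 0 0 1;1 0 0 0 0 0 1' && python3 -m pendant '1 0 0 0 0 0 1;1 0 0 0 0 0 1;1 0 0 0 0 0 .96;1 0 0 .4 0 0 0;1 0 0 .4 0 0 0;1 0 0 .4 0 0 0;1 0 0 0 0 0 0;1 0 0 0 0 0 0'
cat > e.py <<'E'
from h import *
import sys
n=np.array([.3703,-.28]);y=np.array([-.7568,.6537]);x=np.array([.6537,.7568])
s=env.state();R=cv2.Rodrigues(s["tcp_rot"])[0];p=s["eef_pos"]
d=np.r_[n-p[:2],0]
print("t",s["time_s"],"pos",p.round(4),"tool err mm",(1e3*R.T@d).round(1),"f",s["wrist_force"].round(1),"m",s["moment"].round(2),"w",round(s["width"],4),s["gripper_force"])
Rt=np.c_[np.r_[y,0],np.r_[x,0],[0,0,-1]]
print("rot err deg (tool)",np.degrees(cv2.Rodrigues(R.T@Rt)[0].ravel()).round(2),"j",s["joints"].round(2))
a=R.T@np.r_[0,0,1]
E
python3 e.py
```

```text
time_s: 1.1
eef_pos: [0.371, -0.2786, 0.2265]
tcp_rot: [-0.382, 3.118, 0.0]
wrist_force: [0.7, -0.8, 0.3]
width: 0.0876
gripper_force: 0.0
time_s: 2.1
eef_pos: [0.3703, -0.2801, 0.2263]
tcp_rot: [-0.712, -3.059, -0.0]
wrist_force: [-0.2, 0.5, -0.5]
width: 0.0876
gripper_force: 0.0
time_s: 3.1
eef_pos: [0.3709, -0.2804, 0.1672]
tcp_rot: [1.095, 2.944, -0.0]
wrist_force: [-0.4, 0.4, 0.4]
width: 0.0877
gripper_force: 0.0
t 3.1 pos [ 0.3709 -0.2804  0.1672] tool err mm [ 0.7 -0.1 -0. ] f [-0.4  0.4  0.4] m [-0.06 -0.09 -0.01] w 0.0877 0.0
rot err deg (tool) [-0.    0.03 -0.  ] j [-0.22  0.06 -0.52  0.   -0.99 -2.06]
```

```bash
python3 -m pendant '1 .014 0 .6 0 0 0;1 0 0 .6 0 0 0;1 0 0 .6 0 0 0;1 0 0 .5 0 0 0;1 0 0 .3 0 0 0;1 0 0 .2 0 0 0;1 0 0 .1 0 0 0;1 0 0 0 0 0 0' && python3 e.py; python3 - <<'E'
from h import *
s=cv2.resize(env.get_image("scene")[150:260,190:330],None,fx=4,fy=4,interpolation=2)
t=cv2.resize(env.get_image("top")[190:300,215:315],None,fx=4,fy=4,interpolation=2)
cv2.imwrite("pics/p1.png",cv2.resize(np.hstack([s,t]),(800,367))[:,:,::-1])
E
```

```text
time_s: 4.1
eef_pos: [0.3703, -0.2798, 0.0218]
tcp_rot: [1.096, 2.944, -0.0]
wrist_force: [0.7, -0.0, -0.5]
width: 0.0875
gripper_force: 0.0
t 4.1 pos [ 0.3703 -0.2798  0.0218] tool err mm [-0.1 -0.1  0. ] f [ 0.7 -0.  -0.5] m [-0.11 -0.02  0.01] w 0.0875 0.0
rot err deg (tool) [ 0.01  0.02 -0.01] j [-0.22  0.26 -0.7   0.   -0.61 -2.06]
```

View pics/p1.png

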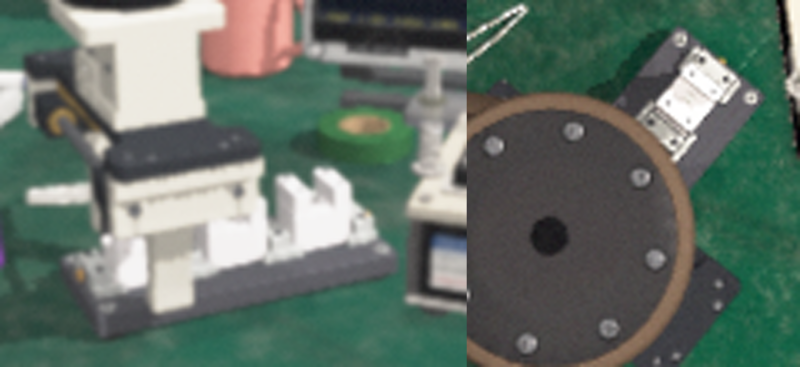

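The picture shows the finger down beside the near block (scene crop about (172,270)), clear of the neighbour. Closing gently, and checking for side force first.

```bash
python3 -m pendant '-.25 0 0 0 0 0 0;-.25 0 0 0 0 0 0;-.25 0 0 0 0 0 0;-.25 0 0 0 0 0 0;-.25 0 0 0 0 0 0;-.28 0 0 0 0 0 0;-.28 0 0 0 0 0 0;-.28 0 0 0 0 0 0'; python3 e.py
```

```text
time_s: 5.2
eef_pos: [0.37, -0.2798, 0.0215]
tcp_rot: [-1.096, -2.944, 0.0]
wrist_force: [-0.9, -0.0, 0.4]
width: 0.0316
gripper_force: 0.0
t 5.2 pos [ 0.37   -0.2798  0.0215] tool err mm [-0.4 -0.  -0. ] f [-0.9 -0.   0.4] m [-0.05 -0.05  0.01] w 0.0316 0.0
rot err deg (tool) [-0.   -0.   -0.01] j [-0.22  0.26 -0.7   0.   -0.61 -2.06]
```

```bash
python3 -m pendant '-.4 0 0 0 0 0 0;-.7 0 0 0 0 0 0;-1 0 0 0 0 0 0;-1 0 0 0 0 0 0;-1 0 0 0 0 0 0;-1 0 0 0 0 0 0;-1 0 0 0 0 0 0;-1 0 0 0 0 0 0'; python3 e.py
```

```text
time_s: 6.2
eef_pos: [0.3701, -0.2798, 0.0216]
tcp_rot: [1.096, 2.944, 0.0]
wrist_force: [-0.3, 0.7, 0.9]
width: 0.0303
gripper_force: 30.0
t 6.2 pos [ 0.3701 -0.2798  0.0216] tool err mm [-0.3 -0.   0. ] f [-0.3  0.7  0.9] m [-0.04 -0.08  0.02] w 0.0303 29.999942695721984
rot err deg (tool) [ 0.    0.   -0.01] j [-0.22  0.26 -0.7  -0.   -0.61 -2.06]
```

Gripped at 30 N, with no side load. Tool x is jig +y and tool y is jig +x, so a +turn about tool y raises the outer (+y) end. I'll pivot on the inner end with a slight downward bias.

```bash
python3 -m pendant '-1 0 0 -.003 0 .2 0;-1 0 0 -.004 0 .2 0;-1 0 0 -.005 0 .2 0;-1 0 0 -.005 0 .2 0;-1 0 0 -.005 0 .2 0;-1 0 0 -.005 0 .2 0;-1 0 0 -.005 0 .2 0;-1 0 0 -.005 0 .2 0'; python3 e.py
cat > pic.py <<'E'
from h import *
import sys
im=env.get_image("scene")[185:255,195:325]
cv2.imwrite(f"pics/{sys.argv[1]}.png",cv2.resize(im,None,fx=6,fy=6,interpolation=2)[:,:,::-1])
E
python3 pic.py p2
```

```text
time_s: 7.2
eef_pos: [0.3706, -0.2802, 0.0239]
tcp_rot: [-1.049, -2.821, -0.074]
wrist_force: [-1.2, -0.6, 6.9]
width: 0.0298
gripper_force: 30.0
t 7.2 pos [ 0.3706 -0.2802  0.0239] tool err mm [ 0.3 -0.1  0. ] f [-1.2 -0.6  6.9] m [-0.33  0.25  0.  ] w 0.0298 30.001391228288412
rot err deg (tool) [ 0.   -8.02  0.01] j [-0.28  0.34 -0.55 -0.08 -0.82 -1.95]
```

View pics/p2.png

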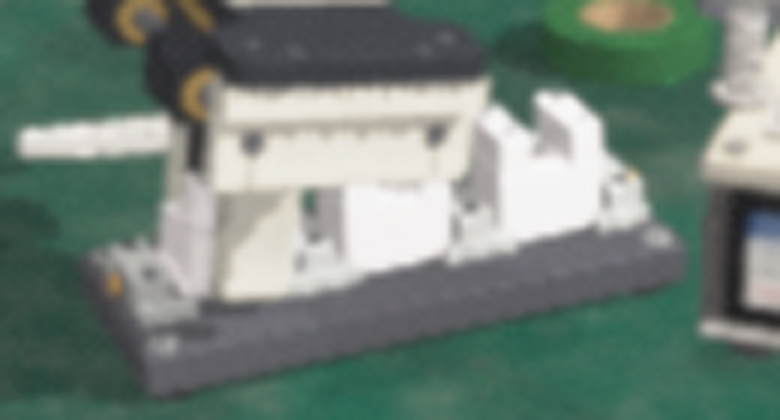

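The jig stays flat on the bench, the outer end is rising, and the inner end is being pressed down at about 7 N. Continuing the same rock to 16°.

```bash
python3 -m pendant '-1 0 0 -.006 0 .2 0;-1 0 0 -.006 0 .2 0;-1 0 0 -.006 0 .2 0;-1 0 0 -.006 0 .2 0;-1 0 0 -.006 0 .2 0;-1 0 0 -.006 0 .2 0;-1 0 0 -.006 0 .2 0;-1 0 0 -.006 0 .2 0'; python3 e.py;python3 pic.py p3
```

```text
time_s: 8.25
eef_pos: [0.3705, -0.2801, 0.0264]
tcp_rot: [-1.002, -2.695, -0.142]
wrist_force: [-1.9, 2.6, 8.7]
width: 0.0299
gripper_force: 30.0
t 8.25 pos [ 0.3705 -0.2801  0.0264] tool err mm [ 0.2 -0.   0.1] f [-1.9  2.6  8.7] m [0.4  0.46 0.  ] w 0.0299 30.001583034172654
rot err deg (tool) [ 0.000e+00 -1.608e+01  1.000e-02] j [-0.32  0.42 -0.42 -0.13 -1.   -1.88]
```

View pics/p3.png

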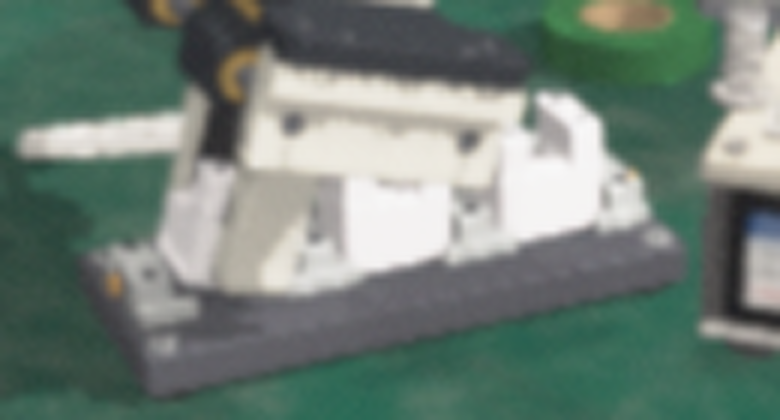

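The block is clearly tilted with the finger (its left edge is parallel to the finger edge, so no slip), and its outer end stands over the exposed plunger post near (165,250). The jig is flat. Now I'll pivot on the propped outer end and bring the inner end up.

```bash
python3 -m pendant '-1 .0015 0 -.0064 0 -.2 0;-1 .0015 0 -.0064 0 -.2 0;-1 .0015 0 -.0064 0 -.2 0;-1 .0015 0 -.0064 0 -.2 0;-1 .0015 0 -.0064 0 -.2 0;-1 .0015 0 -.0064 0 -.2 0;-1 .0015 0 -.0064 0 -.2 0;-1 .0015 0 -.0064 0 -.2 0'; python3 e.py;python3 pic.py p4
```

```text
time_s: 9.3
eef_pos: [0.3696, -0.2797, 0.0282]
tcp_rot: [-1.05, -2.82, -0.073]
wrist_force: [-4.3, 2.9, -1.1]
width: 0.0296
gripper_force: 30.0
t 9.3 pos [ 0.3696 -0.2797  0.0282] tool err mm [-0.7  0.2 -0.1] f [-4.3  2.9 -1.1] m [0.8  0.99 0.01] w 0.0296 29.99959398061037
rot err deg (tool) [-0.02 -8.03 -0.03] j [-0.27  0.33 -0.55 -0.08 -0.82 -1.95]
```

View pics/p4.png

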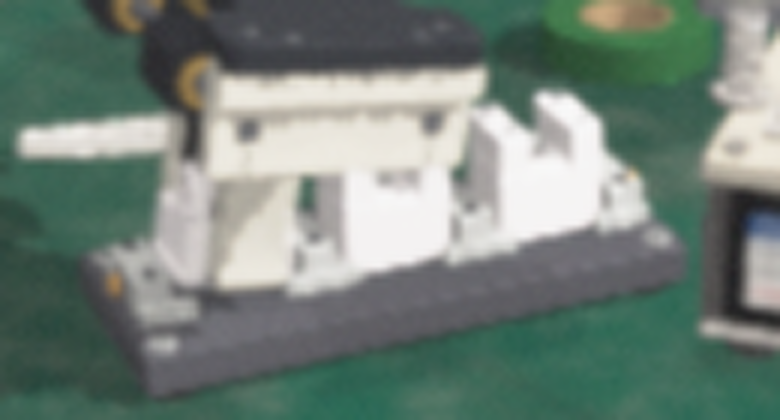

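The jig is still flat. The block is half back to level, with the outer end about 9 mm up on its plunger and the inner end at its crest. Continuing to level.

```bash
python3 -m pendant '-1 0 0 -.0066 0 -.2 0;-1 0 0 -.0066 0 -.2 0;-1 0 0 -.0066 0 -.2 0;-1 0 0 -.0066 0 -.2 0;-1 0 0 -.0066 0 -.2 0;-1 -.002 0 -.0066 0 -.2 0;-1 -.002 0 -.0066 0 -.2 0;-1 -.002 0 -.0066 0 -.2 0'; python3 e.py;python3 pic.py p5
```

```text
time_s: 10.35
eef_pos: [0.372, -0.2808, 0.0313]
tcp_rot: [1.094, 2.942, -0.001]
wrist_force: [-0.1, -0.2, -1.1]
width: 0.0295
gripper_force: 30.0
t 10.35 pos [ 0.372  -0.2808  0.0313] tool err mm [ 1.8 -0.5 -0. ] f [-0.1 -0.2 -1.1] m [ 0.   -0.06  0.04] w 0.0295 29.999744659289718
rot err deg (tool) [0.05 0.18 0.01] j [-0.22  0.25 -0.69  0.   -0.63 -2.06]
```

View pics/p5.png

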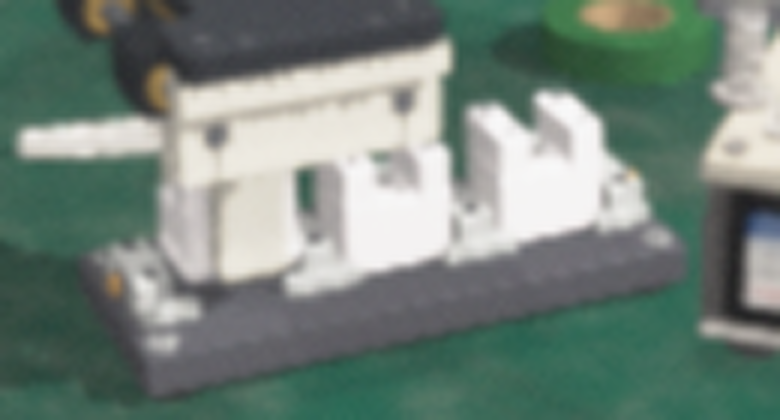

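The force is back to the block's weight, the block is level with both ends up, and the jig and sound blocks have not moved. Lifting straight up and re-centring.

```bash
python3 -m pendant '-1 .01 0 -.02 0 0 0;-1 .01 0 -.03 0 0 0;-1 .008 0 -.05 0 .03 0;-1 .008 -.01 -.08 0 0 0;-1 0 0 -.1 0 0 0;-1 0 0 -.1 0 0 0;-1 0 0 -.08 0 0 0;-1 0 0 0 0 0 0'; python3 e.py;python3 - <<'E'
from h import *
a=env.get_image("scene")[160:255,195:325];b=np.load("pics/scene0.npy")[160:255,195:325]
cv2.imwrite("pics/p6.png",cv2.resize(np.hstack([b,a]),(800,292),interpolation=2)[:,:,::-1])
E
```

```text
time_s: 11.4
eef_pos: [0.3695, -0.2797, 0.0544]
tcp_rot: [-1.095, -2.943, -0.002]
wrist_force: [0.0, 0.0, -0.5]
width: 0.0299
gripper_force: 30.0
t 11.4 pos [ 0.3695 -0.2797  0.0544] tool err mm [-0.8  0.4 -0. ] f [ 0.   0.  -0.5] m [-0.09  0.01 -0.03] w 0.0299 29.999772515147924
rot err deg (tool) [ 0.02 -0.11 -0.01] j [-0.22  0.21 -0.66 -0.   -0.7  -2.06]
```

View pics/p6.png

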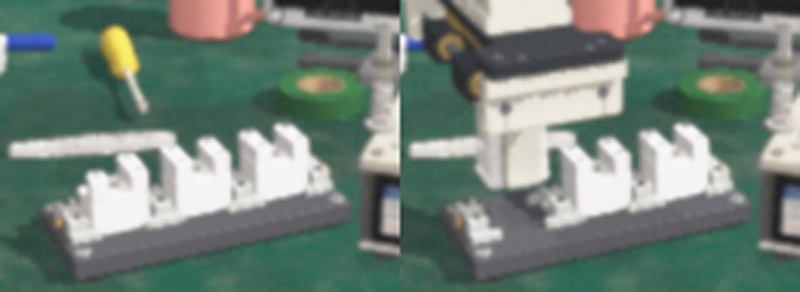

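The block is clear above the near nest, and the jig and sound blocks are where they were. I'll check the block's tilt and height numerically: brightness along vertical lines on its near face, to find the bottom edge at both ends.

```bash
python3 - <<'E'
from h import *
im=env.get_image("scene").astype(np.float32)
n=np.array([.3703,-.28]);y=np.array([-.7568,.6537]);x=np.array([.6537,.7568])
zs=np.arange(.036,.096,.002)
for yy in(-20,-17,-15,-13,-11,9,11,13,15,17,20):
    p=np.array([proj("scene",[*(n-.015*x+yy/1e3*y),z]) for z in zs]).astype(np.float32)
    v=cv2.remap(im,p[None,:,0],p[None,:,1],1)[0]
    print(yy,v.min(1).astype(int).tolist())
E
```

```text
-20 [171, 178, 167, 152, 126, 95, 76, 94, 132, 161, 166, 158, 149, 143, 141, 144, 152, 165, 189, 214, 222, 221, 214, 196, 157, 152, 199, 220, 222, 222]
-17 [154, 146, 145, 146, 138, 118, 109, 145, 192, 221, 227, 226, 224, 220, 217, 218, 218, 221, 219, 220, 227, 230, 227, 222, 210, 197, 210, 220, 223, 221]
-15 [140, 136, 135, 136, 134, 125, 126, 157, 200, 222, 225, 225, 224, 221, 220, 218, 218, 217, 215, 214, 215, 217, 217, 216, 212, 207, 213, 221, 222, 221]
-13 [122, 133, 136, 131, 123, 117, 129, 169, 207, 220, 220, 219, 217, 215, 213, 209, 209, 209, 208, 207, 207, 208, 208, 207, 207, 209, 215, 221, 223, 221]
-11 [115, 137, 141, 134, 114, 102, 126, 173, 208, 217, 218, 217, 215, 212, 210, 208, 207, 206, 205, 205, 205, 205, 206, 205, 205, 207, 214, 221, 223, 222]
9 [100, 100, 98, 95, 87, 77, 76, 116, 162, 172, 170, 166, 162, 161, 160, 155, 153, 153, 153, 144, 138, 142, 148, 152, 155, 168, 193, 213, 219, 220]
11 [100, 103, 101, 102, 98, 87, 79, 109, 160, 179, 183, 181, 180, 179, 178, 177, 176, 178, 178, 178, 176, 175, 177, 178, 177, 182, 200, 218, 222, 223]
13 [103, 103, 102, 105, 104, 93, 86, 112, 160, 188, 196, 198, 198, 197, 196, 195, 194, 193, 191, 193, 195, 192, 192, 192, 191, 192, 203, 218, 222, 223]
15 [106, 104, 105, 107, 106, 95, 88, 109, 157, 191, 201, 200, 199, 199, 199, 199, 197, 193, 193, 191, 195, 194, 194, 195, 195, 195, 202, 214, 219, 220]
17 [106, 106, 107, 108, 106, 98, 87, 96, 142, 187, 199, 198, 194, 191, 189, 189, 189, 188, 186, 182, 183, 187, 188, 187, 186, 184, 188, 197, 202, 203]
20 [103, 99, 102, 107, 106, 101, 87, 80, 98, 137, 169, 189, 194, 190, 183, 177, 174, 173, 173, 172, 171, 175, 179, 177, 170, 163, 161, 160, 160, 158]
```

The bottom edge reads about 50.5 mm at the inner end and 52 mm at the outer end. The block is about 20 mm over the posts, with a slight 2° pitch. I'll trim that and re-centre.

```bash
python3 -m pendant '-1 -.005 .004 0 0 -.2 0;-1 -.005 .004 0 0 -.2 0;-1 0 0 0 0 0 0;-1 0 0 0 0 0 0;-1 0 0 0 0 0 0;-1 0 0 0 0 0 0;-1 0 0 0 0 0 0;-1 0 0 0 0 0 0'; python3 e.py; python3 - <<'E'
from h import *
im=env.get_image("scene").astype(np.float32);i0=np.load("pics/scene0.npy").astype(np.float32)
n=np.array([.3703,-.28]);y=np.array([-.7568,.6537]);x=np.array([.6537,.7568])
def edge(I,c,yy,lo,hi):
    zs=np.arange(lo,hi,.0005);p=np.array([proj("scene",[*(c-.015*x+yy/1e3*y),z]) for z in zs]).astype(np.float32)
    v=cv2.remap(I,p[None,:,0],p[None,:,1],1)[0].min(1);return round(float(zs[np.argmax(np.gradient(v))]),4)
for yy in(-20,-17,-15,15,17,20): print(yy,edge(im,n,yy,.044,.06))
print("ref bottom edge good mid block, same method",[ (yy,edge(i0,n-.056*y,yy,.01,.03)) for yy in(-11,-5,0,5,11)])
# jig/sound block shift check away from gripper
for nm in("scene",):
    a=i0[195:250,258:312].mean(2);b=im[195:250,258:312].mean(2)
    print("shift px",cv2.phaseCorrelate(np.ascontiguousarray(a),np.ascontiguousarray(b)))
E
```

```text
time_s: 12.5
eef_pos: [0.3699, -0.2797, 0.054]
tcp_rot: [1.085, 2.916, -0.018]
wrist_force: [0.0, -0.5, -0.2]
width: 0.0299
gripper_force: 30.0
t 12.5 pos [ 0.3699 -0.2797  0.054 ] tool err mm [-0.5  0.1  0. ] f [ 0.  -0.5 -0.2] m [ 0.03  0.12 -0.  ] w 0.0299 29.99969028867781
rot err deg (tool) [-0.    1.85 -0.01] j [-0.21  0.19 -0.7   0.03 -0.65 -2.1 ]
-20 0.052
-17 0.0495
-15 0.0505
15 0.05
17 0.0505
20 0.053
ref bottom edge good mid block, same method [(-11, 0.0205), (-5, 0.019), (0, 0.02), (5, 0.0195), (11, 0.0185)]
shift px ((0.04606416094252097, -0.015033253271759861), 0.9179179647822439)
```

The block is now level and the jig and sound blocks have shifted less than 0.1 px. Handing in.

```bash
python3 -c "
from station import env
print(env.job_done())"
```

```text
the job is handed in; nothing more can be done
None
```

The chipped block was rocked out of the near nest, outer end first, and handed in gripped and level about 20 mm over its posts; in the scene camera view the jig and sound blocks had not moved.

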